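# Demould the chocolate bar on the tea tray

## Task

The chocolate bar has set in its tilted mould on the tea tray. Turn the keeper handle fully round to its open stop, so that it no longer holds the bar down, then lift the bar straight out of the mould without twisting or levering it. Set it down gently, without dropping it, lying flat with its ridge up in the middle of the saucer; leave the keeper open and everything else on the tray in its place.

Things in the scene. Friction and masses are not known exactly. Their poses are not given: they have to be found in the camera images.
- bar: Loose dark chocolate bar, 80 g: lower part 36 (x) x 70 (y) x 18 mm (z 0 to 18), on it a central ridge 16 (x) x 46 (y) x 20 mm (z 18 to 38). Origin: centre of its underside; z points out through the ridge. It starts in the mould's cavity, axes along the mould's, the lower part 4 mm and the ridge top 24 mm proud of the mould's face.
- mould: Lower half of an aluminium mould: plate 100 (x) x 150 (y) x 22 mm on a fixed grey stand, leaning 30 degrees, roughly to the robot's right: z is the normal of its face, out and up; x runs up the slope, y is level. Origin: centre of the plate's underside, 45 mm above the tray floor; the face is at z = 22 mm, flat but for the cavity and the keeper.
- cavity (a point): Centre of the floor of the mould's cavity (axes as the mould's). The cavity is 40 (x) x 74 (y) mm and 14 mm deep, straight-walled: the bar has 2 mm of play on each side.
- keeper (a joint): Keeper angle, rad, anticlockwise seen from above the mould's face. 0 = closed stop: its steel arm, 12 mm wide, 5 thick, points along the mould's +y and overlaps the bar's end by 8 mm, 1.5 mm above it. 1.57 = open stop: arm points down the slope (mould's -x). Stays where left; about 0.1 N m turns it. Starts within 0.3 rad of closed.
- keeper_grip (a point): Point on the keeper's axis, 22 mm above the mould's face, 67 mm from the cavity's middle on the mould's -y side. The grip is a black fin, 10 (x) x 36 (y) mm, 10.5 to 34.5 mm above the face. The axes turn with it: y along fin and arm, z along the keeper's axis, out of the face. The arm's tip is 40 mm from the axis.
- saucer: Loose white porcelain saucer, 156 mm across, 18 mm high at the rim, standing on the tray. Origin: centre of its underside.
- saucer_in (a point): Centre of the saucer's flat inner floor (5 mm above its underside); the flat part is about 96 mm across, then the rim rises outwards.
- cup: Bystander: loose white porcelain cup with a handle, 80 mm across, 62 mm high. Origin: centre of its underside.
- kettle: Bystander: matte red kettle on its black base, 132 mm across, 192 mm high, handle reaching 107 mm from its axis on its +x side. Origin: centre of its underside.
- lamp: Bystander: small frosted glass lamp base with a round bulb, 96 mm across, 170 mm high. Origin: centre of its underside.
- tongs: Bystander: steel sugar tongs lying flat, 120 (x) x 40 (y) x 8 mm. Origin: their middle, on the tray.
- tray: Black bamboo tray, fixed, 480 (x) x 660 (y) mm, rim 28 mm high, floor 8 mm thick, on which all the rest stands. Origin: centre of its underside.
Not all that is in view belongs to the job. There is more than one size of the bar; the one meant has the size given above.

How it is judged:
By the outcome, as a careful person would: the job done as asked, in the order asked, and still so for the second after the job is handed in, with the robot touching nothing.
It also fails if it takes over 54 s, if anything falls off the work surface, if the arm or the gripper's body presses on something with over 40 N, if the wrist force passes 120 N, or if a joint passes its speed limit or range.

## Robot

A 6-joint arm with a two-finger parallel gripper is mounted at the origin on the work surface. World frame = base frame: x ahead of the robot, y to its left, z up, the work surface at z = 0. Lengths are in m, angles in rad, forces in N, time in s.
With the tool pointing down it reaches from about 0.325 to 0.775 m from the base axis. Payload 5.5 kg.
Tool frame: the origin (TCP) lies between the finger pads; the fingertips stand 8 mm ahead of it and the grasp point (between the pads) lies 11 mm behind it (tcp_to_tips is the distance from the TCP to the fingertips, in m); z points along the fingers, y is the direction in which the jaws open and shut (so a half turn about z gives the same grasp; the last joint's range is limited). The gripper opens to 88 mm and grips with 3 to 60 N. Pads are 20 mm wide; open, the fingers measure 115 mm over their backs; the gripper's body (75 mm by 178 mm) begins 61 mm behind the grasp point.
Start: joints at [-1.356, 0.091, 1.231, -0, 1.82, -0.057], TCP at [0.161, -0.578, 0.231] pointing down, gripper open.
Joint ranges: [-2.87, 2.87], [-0.86, 2.18], [0.17, 2.46], [-1.51, 4.65], [0.06, 2.69], [-2.65, 2.65]. Speed limits (rad/s): [2.57, 2.57, 3.01, 3.14, 3.14, 3.14].

## Interface

Orientations are given as a unit quaternion [w, x, y, z].
In Python, from bench import * gives the robot as it stands. Calls block until the motion is done:
- move_to(position, orientation): joint-space move of the TCP to a pose.
- move_l(position, speed=0.15, orientation=None): straight line of the TCP; orientation=None keeps the orientation; speed is the mean speed in m/s.
- movej(angles): joint-space move.
- gripper_open() and close(): open the fingers fully, or close them until they stop; the grip force is fixed at half the most.
- hold(seconds).
- inverse_kinematics(position, orientation): joint angles nearest the present ones, or None.
- state(): the state.
- get_image(name): name is "scene" or "top" or "wrist"; returns a dict with "frame" (420x560x3 uint8, blue, green, red), "depth" (420x560 float32, m along the optical axis (not along the pixel's ray), 0 where there is no reading), "camera_matrix" (3x3 intrinsics, pixels), "view" (4x4, takes a point from world to camera coordinates). Camera axes: x right, y up, looking along -z (the intrinsics and any distortion apply to the point x, -y, -z); pixel columns grow to the right and rows downward; lengths in m; the calibration is good to about 2 mm. A picture is of the moment at which its call begins.
A pose or a line that the arm cannot do raises IKError and nothing moves.
- job_done(): hands the job in, once; it reports no verdict.
The state is a dict: "time": time; "joint_pos": joint angles; "dq": joint speeds; "joint_torque": joint torques, N m; "ee_pos": TCP position; "ee_rot": TCP orientation; "ft_force": force on the tool from outside, world axes, zero at the start; "moment": the same for the moment, N m; "finger_gap": finger opening in m.
Only numpy, scipy, OpenCV 4.12 (cv2) and the standard library are available. Lean on these libraries where they do the work, as an engineer would, in place of code of your own. Each camera call takes 0.05 s, during which the arm holds its last target. There are 200 camera calls.

## Working session

There is one attempt and no reset: what is moved stays moved. The work goes in short steps, each a Python script; the robot and the scene stay as the last script left them, time stands still between calls to the robot, and variables do not carry over. Pictures are saved under pics/ and viewed, about 8 in all and at most 12, crops included, and the job is handed in when it is done.

```bash
mkdir -p pics; ls; cat > h.py <<'E'
from bench import *
import numpy as np, cv2
from scipy.spatial.transform import Rotation as R
def cloud(im):
    K=im["camera_matrix"];d=im["depth"];v,u=np.mgrid[:d.shape[0],:d.shape[1]]
    c=np.stack([(u-K[0,2])/K[0,0]*d,-(v-K[1,2])/K[1,1]*d,-d,np.ones_like(d)],-1)
    return (c@np.linalg.inv(im["view"]).T)[...,:3]
def ray(im,u,v):
    K=im["camera_matrix"];M=np.linalg.inv(im["view"])
    d=M[:3,:3]@np.array([(u-K[0,2])/K[0,0],-(v-K[1,2])/K[1,1],-1]);return M[:3,3],d
def proj(im,p):
    c=im["view"]@np.append(p,1);K=im["camera_matrix"];return np.array([K[0,2]+K[0,0]*c[0]/-c[2],K[1,2]-K[1,1]*c[1]/-c[2]])
def onplane(im,u,v,z):
    o,d=ray(im,u,v);return o+d*(z-o[2])/d[2]
def quat(M):
    q=R.from_matrix(M).as_quat();return [float(x) for x in (q[3],q[0],q[1],q[2])]
E
python3 - <<'E'
from h import *
import pickle
for n in("top","scene"):
    im=get_image(n);cv2.imwrite(f"pics/{n}0.png",im["frame"]);pickle.dump(im,open(f"{n}0.pkl","wb"))
    print(n,im["camera_matrix"].tolist(),np.linalg.inv(im["view"]).round(3).tolist(), (im["depth"]>0).mean())
E
```

```text
pics
top [[481.3639695564896, 0.0, 280.30238851808286], [0.0, 481.3639695564896, 219.6183322236819], [0.0, 0.0, 1.0]] [[-0.01, 0.984, -0.176, 0.33], [-1.0, -0.01, 0.003, -0.091], [0.001, 0.176, 0.984, 1.23], [0.0, 0.0, 0.0, 1.0]] 0.9958545918367347
scene [[384.45834591837433, 0.0, 286.37472131677083], [0.0, 384.45834591837433, 208.91383615718166], [0.0, 0.0, 1.0]] [[0.111, -0.765, 0.635, 1.08], [0.994, 0.074, -0.084, -0.166], [0.017, 0.64, 0.768, 0.741], [0.0, 0.0, 0.0, 1.0]] 0.9958035714285715
```

View pics/top0.png

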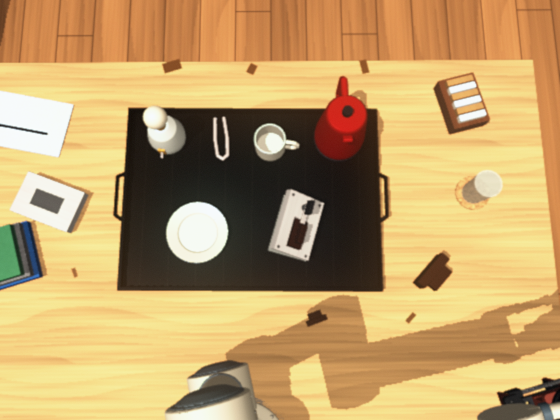

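View pics/scene0.png

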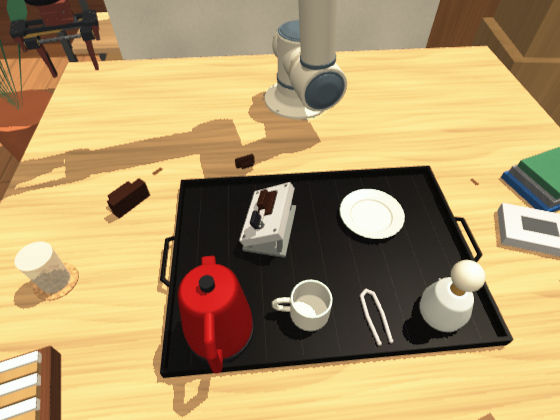

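Top view: the mould is at (297,225), the keeper at (308,207) and the saucer at (197,232). Candidates for the bar are the one in the mould (297,234) and two loose brown decoys on the table at (433,271) and (316,318). I choose the one in the mould and will check it close up. The scene view shows the mould at (268,215) and the saucer at (372,215).

```bash
python3 - <<'E'
from h import *
import pickle
for n,(u0,u1,v0,v1) in {"top":(262,330,182,266),"scene":(238,302,175,262)}.items():
    im=pickle.load(open(f"{n}0.pkl","rb"));P=cloud(im);f=im["frame"].astype(int)
    m=np.zeros(f.shape[:2],bool);m[v0:v1,u0:u1]=1
    m&=(f.min(-1)>110)
    p=P[m];p=p[(p[:,2]>0.03)&(p[:,2]<0.15)];
    c=np.median(p,0)
    rng=np.random.default_rng(0);best=0
    for _ in range(500):
        a=p[rng.choice(len(p),3,False)];nn=np.cross(a[1]-a[0],a[2]-a[0]);L=np.linalg.norm(nn)
        if L<1e-6: continue
        nn/=L;i=abs((p-a[0])@nn)<.0025
        if i.sum()>best:best=i.sum();I=i
    q=p[I];c=q.mean(0);n_=np.linalg.svd(q-c)[2][2];n_*=np.sign(n_[2])
    print(n,len(p),len(q),"c",c.round(4),"n",n_.round(3),"tilt",np.degrees(np.arccos(n_[2])).round(1),"az",np.degrees(np.arctan2(n_[1],n_[0])).round(1))
im=pickle.load(open("top0.pkl","rb"));P=cloud(im)
f=im["frame"]; m=(f.min(-1)>150).astype(np.uint8);m[:, :150]=0;m[:,240:]=0;m[:195]=0;m[275:]=0
cs=max(cv2.findContours(m,0,2)[0],key=cv2.contourArea);e=cv2.fitEllipse(cs);print(e)
print("saucer rim@.026",onplane(im,*e[0],.026),"floor depth pt",P[int(e[0][1]),int(e[0][0])])
im2=pickle.load(open("scene0.pkl","rb"));f=im2["frame"];m=(f.min(-1)>150).astype(np.uint8);k=np.zeros_like(m);k[180:250,330:412]=1;m&=k
cs=max(cv2.findContours(m,0,2)[0],key=cv2.contourArea);e=cv2.fitEllipse(cs);print(e,onplane(im2,*e[0],.026))
w=get_image("wrist");M=np.linalg.inv(w["view"]);s=state();Rt=R.from_quat(np.roll(s["ee_rot"],-1)).as_matrix()
print("cam in tool",(Rt.T@(M[:3,3]-s["ee_pos"])).round(4),(Rt.T@M[:3,:3]).round(3).tolist(),w["camera_matrix"][0,0],s["ee_rot"],s["time"])
E
```

```text
top 1864 1253 c [ 0.5255 -0.1377  0.0729] n [-0.144 -0.483  0.864] tilt 30.2 az -106.6
scene 1754 1191 c [ 0.5403 -0.1387  0.0766] n [-0.141 -0.479  0.867] tilt 29.9 az -106.4
((196.6053466796875, 231.96017456054688), (59.27404022216797, 61.35322570800781), 56.07463455200195)
saucer rim@.026 [0.51638009 0.11714603 0.026     ] floor depth pt [0.52073607 0.12082464 0.01396488]
((371.9115295410156, 213.32559204101562), (47.679386138916016, 64.55867004394531), 105.73825073242188) [0.52255015 0.11569333 0.026     ]
cam in tool [ 0.075   0.0007 -0.1538] [[-0.002, 0.962, 0.274], [1.0, 0.001, 0.001], [0.0, 0.274, -0.962]] 375.40394560369634 [-7.42255582e-04  9.90778893e-01  1.35486647e-01 -5.33873854e-05] 0.15
```

```bash
cat >> h.py <<'E'
az=np.radians(-106.5);t=np.radians(30)
mz=np.array([np.sin(t)*np.cos(az),np.sin(t)*np.sin(az),np.cos(t)])
mx=np.array([-np.cos(t)*np.cos(az),-np.cos(t)*np.sin(az),np.sin(t)]);my=np.cross(mz,mx)
def tool(k,flip=-1):  # tool z into face, jaws across an object whose mould-angle is k
    y=flip*(np.cos(k)*mx+np.sin(k)*my);z=-mz;return np.column_stack([np.cross(y,z),y,z])
E
python3 - <<'E'
from h import *
import pickle
print("my",my)
T=pickle.load(open("top0.pkl","rb"));P=cloud(T)
bar=onplane(T,297,234,.085);fin=onplane(T,308,207,.09);print("bar",bar,"fin",fin)
# kettle extent
f=T["frame"].astype(int);r=(f[...,2]>90)&(f[...,1]<50)&(f[...,0]<60);r[:,:300]=0;r[:,380:]=0;r[190:]=0
p=P[r];print("kettle xyz range",np.percentile(p,[1,50,99],0).round(3).tolist())
for z in(.05,.1,.15,.2):
    q=p[abs(p[:,2]-z)<.02];print(z,q.min(0).round(3) if len(q) else None,q.max(0).round(3) if len(q) else None)
for k in(0,.3,1.57):
  for fl in(-1,1):
    for h in(.022,.1):
      print(k,fl,h,np.round(inverse_kinematics(fin+h*mz-0.02*mz,quat(tool(k,fl))) if inverse_kinematics(fin+h*mz-.02*mz,quat(tool(k,fl))) is not None else np.nan,2))
c=(bar+fin)/2
move_to(list(map(float,c+.14*mz)),quat(tool(0)))
w=get_image("wrist");pickle.dump(w,open("w1.pkl","wb"));cv2.imwrite("pics/w1.png",w["frame"])
for d,u,v in[("bar",*proj(w,bar)),("fin",*proj(w,fin))]:print(d,u,v)
move_l(list(map(float,c+.14*mz-.05*mx)))
w=get_image("wrist");pickle.dump(w,open("w2.pkl","wb"));cv2.imwrite("pics/w2.png",w["frame"]);print(state()["time"])
E
```

```text
my [-9.58819735e-01  2.84015345e-01  1.38777878e-17]
bar [ 0.49995632 -0.13447558  0.085     ] fin [ 0.56492524 -0.16194553  0.09      ]
kettle xyz range [[0.702, -0.295, 0.037], [0.741, -0.24, 0.174], [0.857, -0.188, 0.194]]
0.05 [ 0.702 -0.29   0.031] [ 0.776 -0.186  0.07 ]
0.1 [ 0.705 -0.3    0.08 ] [ 0.859 -0.189  0.12 ]
0.15 [ 0.701 -0.296  0.13 ] [ 0.86  -0.194  0.17 ]
0.2 [ 0.722 -0.294  0.18 ] [ 0.853 -0.202  0.202]
0 -1 0.022 [-0.62  0.16  1.48  0.5   1.67  1.25]
0 -1 0.1 [-0.68  0.16  1.36  0.5   1.8   1.25]
0 1 0.022 [-0.62  0.16  1.48  0.5   1.67 -1.9 ]
0 1 0.1 [-0.68  0.16  1.36  0.5   1.8  -1.89]
0.3 -1 0.022 [-0.62  0.16  1.48  0.5   1.67  0.95]
0.3 -1 0.1 [-0.68  0.16  1.36  0.5   1.8   0.95]
0.3 1 0.022 [-0.62  0.16  1.48  0.5   1.67 -2.2 ]
0.3 1 0.1 [-0.68  0.16  1.36  0.5   1.8  -2.19]
1.57 -1 0.022 [-0.62  0.16  1.48  0.5   1.67 -0.32]
1.57 -1 0.1 [-0.68  0.16  1.36  0.5   1.8  -0.32]
1.57 1 0.022 nan
1.57 1 0.1 nan
bar 271.6556578191847 235.5152118328156
fin 276.7516952126452 153.98081799612225
2.55
```

View pics/w1.png

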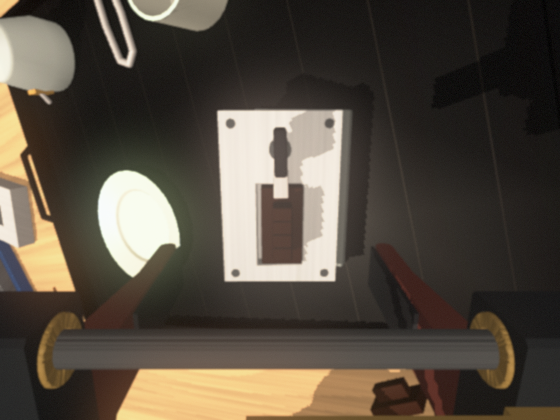

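Wrist view: the mould plate spans (218..350,110..282). The black fin is at (280,150), with the steel arm pointing down to (281,195) over the end of the bar at (282,225). The ridged bar in the mould is the one meant. Next is a close crop of both wrist views.

```bash
python3 - <<'E'
from h import *
import pickle
c=[]
for n,u0 in(("w1",200),("w2",None)):
    w=pickle.load(open(n+".pkl","rb"))
    if u0 is None:
        P=pickle.load(open("w1.pkl","rb"));o=onplane(P,280,195,.075);u0=int(proj(w,o)[0])-80;print(u0,proj(w,o))
    a=w["frame"][100:295,u0:u0+160];c.append(cv2.resize(a,None,fx=2.4,fy=2.4,interpolation=cv2.INTER_CUBIC))
cv2.imwrite("pics/crop.png",np.clip(np.hstack(c).astype(float)*1.0,0,255))
E
```

```text
141 [221.08447536 195.095497  ][ WARN:0@0.058] global loadsave.cpp:1063 imwrite_ Unsupported depth image for selected encoder is fallbacked to CV_8U.
```

View pics/crop.png

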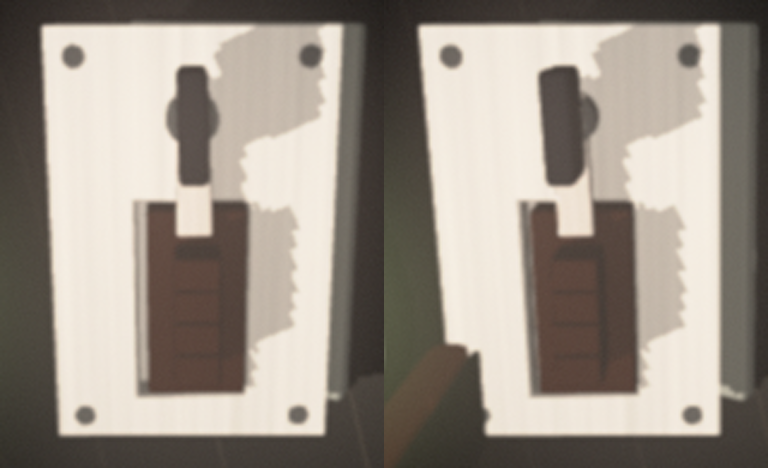

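The crop confirms the bar and shows the keeper near closed. The left crop has screws at (73,56), (311,56), (85,415) and (298,415), and the fin running (193,67)–(195,184). The bar seems shifted downslope in its cavity. I'll triangulate the points and check them against depth.

```bash
python3 - <<'E'
from h import *
import pickle
W1,W2=[pickle.load(open(n+".pkl","rb")) for n in("w1","w2")]
def tri(a,b):
    (o1,d1),(o2,d2)=ray(W1,200+a[0]/2.4,100+a[1]/2.4),ray(W2,141+(b[0]-384)/2.4,100+b[1]/2.4)
    s=np.linalg.lstsq(np.column_stack([d1,-d2]),o2-o1,rcond=None)[0];return (o1+s[0]*d1+o2+s[1]*d2)/2
s=[tri((73,56),(451,56)),tri((311,56),(689,56)),tri((298,415),(692,415))]
for p in s:print("screw",p.round(4))
c=(s[0]+s[2])/2;print("centre",c.round(4),"face z expected",.053+.022*np.cos(t))
n=np.cross(s[2]-s[1],s[0]-s[1]);n/=np.linalg.norm(n);n*=np.sign(n[2]);print("n",n.round(3),mz.round(3))
e=s[2]-s[1];print("y dir",(e/np.linalg.norm(e)).round(4),my.round(4))
for nm,w in(("w1",W1),("w2",W2)):
    P=cloud(w)-c;Q=np.stack([P@mx,P@my,P@mz],-1);H=Q[...,2]
    inn=(abs(Q[...,0])<.048)&(abs(Q[...,1])<.073)
    f=w["frame"].astype(int);br=inn&(f.min(-1)>150)
    A=Q[br];print(nm,"face h med",np.median(A[:,2]).round(4))
    h0=np.median(A[:,2])
    fit=np.linalg.lstsq(np.c_[A[:,:2],np.ones(len(A))][abs(A[:,2]-h0)<.004],A[:,2][abs(A[:,2]-h0)<.004],rcond=None)[0];print("slope x,y",fit.round(4))
    for lab,lo,hi,ya,yb in(("ridge",.017,.03,-.01,.07),("fin",.029,.04,-.073,-.01),("lower",.001,.009,-.0,.07)):
        m=inn&(H-h0>lo)&(H-h0<hi)&(Q[...,1]>ya)&(Q[...,1]<yb)&(f.max(-1)<150)
        q=Q[m];print(lab,len(q),"x",np.percentile(q[:,0],[3,50,97]).round(4),"y",np.percentile(q[:,1],[3,50,97]).round(4),"h",np.median(q[:,2]-h0).round(4), "ang", np.polyfit(q[:,1],q[:,0],1)[0].round(3))
    # contour-based edges on assumed heights
def pl(w,u,v,h):
    o,d=ray(w,u,v);p=o+d*((c+h*mz-o)@mz)/(d@mz)-c;return (p@mx*1e3).round(1),(p@my*1e3).round(1)
g=lambda a,b:(200+a/2.4,100+b/2.4);g2=lambda a,b:(141+(a-384)/2.4,100+b/2.4)
print("plate corners",[pl(W1,*g(*k),0) for k in((41,26),(343,24),(59,436),(324,434))])
print("cavity L/R/bottom",[pl(W1,*g(*k),0) for k in((134,202),(138,395),(248,204),(246,392))])
print("lower part",[pl(W1,*g(*k),.004) for k in((149,204),(149,392),(248,204),(246,392))])
print("ridge",[pl(W1,*g(*k),.024) for k in((175,300),(219,300),(196,245))])
print("fin",[pl(W1,*g(*k),.0345) for k in((178,67),(208,67),(180,184),(210,184))],[pl(W2,*g2(*k),.0345) for k in((539,68),(578,67),(547,184),(582,184))])
print("tip",[pl(W1,*g(*k),.0105) for k in((176,236),(212,236))])
E
```

```text
screw [ 0.5981 -0.1281  0.0921]
screw [ 0.5782 -0.1947  0.0525]
screw [ 0.4518 -0.1573  0.0524]
centre [ 0.5249 -0.1427  0.0723] face z expected 0.07205255888325765
n [-0.141 -0.475  0.869] [-0.142 -0.479  0.866]
y dir [-9.589e-01  2.838e-01 -9.000e-04] [-0.9588  0.284   0.    ]
w1 face h med -0.0005
slope x,y [ 0.      0.0002 -0.0005]
ridge 1079 x [-0.0089 -0.0015  0.0058] y [-0.0021  0.0187  0.042 ] h 0.024 ang 0.006
fin 614 x [-0.0041  0.0004  0.0048] y [-0.0632 -0.0469 -0.0303] h 0.0343 ang -0.033
lower 1380 x [-0.0189  0.0067  0.0158] y [0.0017 0.0283 0.0546] h 0.0039 ang -0.012
w2 face h med -0.0005
slope x,y [ 0.0001  0.0003 -0.0005]
ridge 1126 x [-0.0096 -0.0022  0.0056] y [-0.002   0.0191  0.0417] h 0.0239 ang -0.001
fin 647 x [-0.0048 -0.0005  0.0043] y [-0.0631 -0.0473 -0.0304] h 0.0343 ang -0.021
lower 1273 x [-0.0193 -0.0107  0.0157] y [0.0015 0.0283 0.0545] h 0.0039 ang -0.004
plate corners [(np.float64(50.3), np.float64(-75.8)), (np.float64(-50.2), np.float64(-76.2)), (np.float64(50.1), np.float64(74.7)), (np.float64(-50.1), np.float64(74.0))]
cavity L/R/bottom [(np.float64(20.3), np.float64(-15.8)), (np.float64(20.0), np.float64(57.9)), (np.float64(-19.7), np.float64(-15.0)), (np.float64(-20.3), np.float64(56.7))]
lower part [(np.float64(14.9), np.float64(-16.0)), (np.float64(15.7), np.float64(54.8)), (np.float64(-19.4), np.float64(-15.9)), (np.float64(-20.0), np.float64(54.9))]
ridge [(np.float64(5.9), np.float64(12.4)), (np.float64(-8.8), np.float64(12.4)), (np.float64(-1.1), np.float64(-6.6))]
fin [(np.float64(4.6), np.float64(-64.7)), (np.float64(-4.4), np.float64(-64.7)), (np.float64(4.1), np.float64(-29.1)), (np.float64(-5.2), np.float64(-29.1))] [(np.float64(4.3), np.float64(-64.5)), (np.float64(-7.4), np.float64(-64.7)), (np.float64(3.7), np.float64(-29.2)), (np.float64(-7.1), np.float64(-29.2))]
tip [(np.float64(5.5), np.float64(-6.2)), (np.float64(-6.8), np.float64(-6.2))]
```

```bash
cat >> h.py <<'E'
C=np.array([0.5249,-0.1427,0.0723])-0.0005*mz   # middle of mould face
def mp(x,y,h): return [float(a) for a in C+x*mx+y*my+h*mz]
def rep(tag=""):
    s=state();p=np.array(s["ee_pos"])-C
    print(tag,"t",round(s["time"],2),"gap",round(s["finger_gap"],4),"mould xyh mm",np.round([p@mx*1e3,p@my*1e3,p@mz*1e3],1),"F",np.round(s["ft_force"],1),"M",np.round(s["moment"],2),"j6",round(s["joint_pos"][5],3))
E
python3 - <<'E'
from h import *
k=.025
move_to(mp(0,-.047,.085),quat(tool(k)));rep("above")
move_l(mp(0,-.047,.035),speed=.08);rep("down")
close();rep("closed")
q0=np.array(state()["joint_pos"])
for a in(.5,1.0,1.4,1.545):
    q=q0.copy();q[5]-=a-k if a<1.5 else 1.545-k;movej([float(x) for x in q]);rep(a)
E
```

```text
above t 3.01 gap 0.0877 mould xyh mm [  1.5 -46.9  84.3] F [-0.1 -0.2 -0.6] M [-0.17  0.06  0.01] j6 1.223
down t 3.78 gap 0.0878 mould xyh mm [  0.1 -47.1  35.2] F [ 0.4 -0.  -0.1] M [-0.12  0.09 -0.01] j6 1.219
closed t 4.96 gap 0.0095 mould xyh mm [  0.7 -47.   35. ] F [0.2 3.3 2.5] M [ 0.44 -0.01  0.06] j6 1.219
0.5 t 5.48 gap 0.0091 mould xyh mm [  1.3 -46.9  35. ] F [-0.2  3.   3.2] M [ 0.63 -0.08  0.18] j6 0.747
1.0 t 6.03 gap 0.0092 mould xyh mm [  1.7 -46.5  35. ] F [-2.5  5.6  4.6] M [0.99 0.17 0.33] j6 0.246
1.4 t 6.5 gap 0.0095 mould xyh mm [  1.9 -46.1  35. ] F [-4.1  5.6  4.7] M [1.21 0.39 0.52] j6 -0.154
1.545 t 6.77 gap 0.0095 mould xyh mm [  1.9 -45.9  35. ] F [-4.3  6.1  5.3] M [1.25 0.47 0.57] j6 -0.3
```

```bash
python3 - <<'E'
from h import *
import pickle
q0=np.array(state()["joint_pos"])
for a in(.03,.06,.09):
    q=q0.copy();q[5]-=a;movej([float(x) for x in q]);rep(a);print(np.dot(state()["moment"],mz))
w=get_image("wrist");pickle.dump(w,open("w3.pkl","wb"));cv2.imwrite("pics/w3.png",cv2.resize(w["frame"][60:300,120:440],None,fx=2,fy=2))
E
```

```text
0.03 t 7.02 gap 0.0096 mould xyh mm [  2.  -45.8  35. ] F [-0.2  3.1  2.3] M [0.5  0.07 0.17] j6 -0.328
0.04170455685019761
0.06 t 7.27 gap 0.0095 mould xyh mm [  2.  -45.8  35. ] F [-1.4  4.   2.9] M [ 0.73  0.29 -0.12] j6 -0.358
-0.34470797678627646
0.09 t 7.52 gap 0.0098 mould xyh mm [  2.  -45.8  35. ] F [-0.5  4.6  3.5] M [ 0.86  0.35 -0.23] j6 -0.388
-0.487538488988543
```

View pics/w3.png

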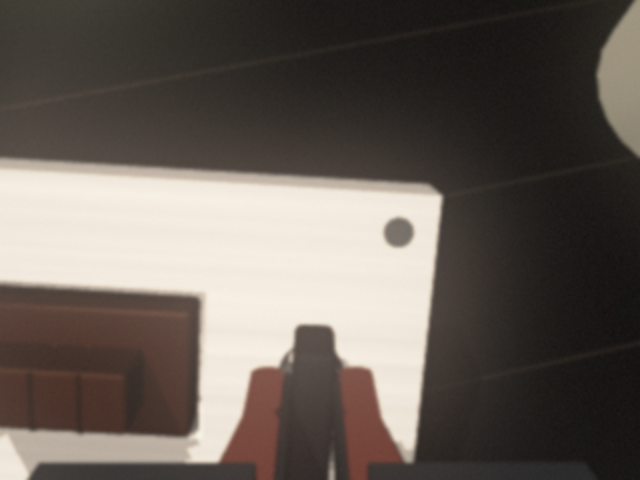

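The stop shows as the moment about the keeper axis jumping to −0.49 N m. The fin (315,400) is square to the plate edge, between the fingers. I'll release it, back off and check.

```bash
python3 - <<'E'
from h import *
import pickle
gripper_open();rep("open")
p=np.array(state()["ee_pos"]);move_l([float(x) for x in p+.07*mz],speed=.12)
move_to(mp(-.002,-.005,.13),quat(tool(0)));rep()
w=get_image("wrist");pickle.dump(w,open("w4.pkl","wb"));cv2.imwrite("pics/w4.png",cv2.resize(w["frame"][90:310,180:400],None,fx=2.7,fy=2.7))
P=cloud(w)-C;Q=np.stack([P@mx,P@my,P@mz],-1);H=Q[...,2]
inn=(abs(Q[...,0])<.055)&(abs(Q[...,1])<.073);f=w["frame"].astype(int)
h0=np.median(H[inn&(f.min(-1)>150)]);print("h0",h0)
for lab,lo,hi,ya,yb in(("ridge",.017,.03,-.01,.07),("fin",.029,.04,-.073,-.01),("lower",.001,.009,-.02,.07)):
    m=inn&(H-h0>lo)&(H-h0<hi)&(Q[...,1]>ya)&(Q[...,1]<yb)&(f.max(-1)<150)
    q=Q[m];print(lab,len(q),"x",np.percentile(q[:,0],[3,50,97]).round(4),"y",np.percentile(q[:,1],[3,50,97]).round(4),"h",np.median(q[:,2]-h0).round(4),cv2.minAreaRect((q[:,:2]*1e3).astype(np.float32)))
E
```

```text
open t 8.82 gap 0.0878 mould xyh mm [  1.9 -45.9  35. ] F [ 0.2 -0.   0.3] M [-0.25  0.03 -0.02] j6 -0.39
 t 10.97 gap 0.0876 mould xyh mm [ -2.   -4.9 129.5] F [-0.1 -0.5  0. ] M [-0.17  0.09 -0.02] j6 1.217
h0 -3.7481381544709336e-05
ridge 1297 x [-0.0094 -0.0014  0.006 ] y [-0.002   0.0188  0.0416] h 0.0239 ((-1.7834138870239258, 20.405517578125), (45.910247802734375, 15.855461120605469), 89.66744995117188)
fin 779 x [-0.0161 -0.0001  0.0164] y [-0.0512 -0.0469 -0.0421] h 0.0343 ((-0.1542034149169922, -46.25914001464844), (10.11751937866211, 34.76863098144531), 89.62065124511719)
lower 2423 x [-0.0189 -0.0013  0.0157] y [-0.0136  0.0124  0.054 ] h 0.0039 ((-0.3954963684082031, 26.54060935974121), (83.74335479736328, 82.1173324584961), 0.5665866732597351)
```

View pics/w4.png

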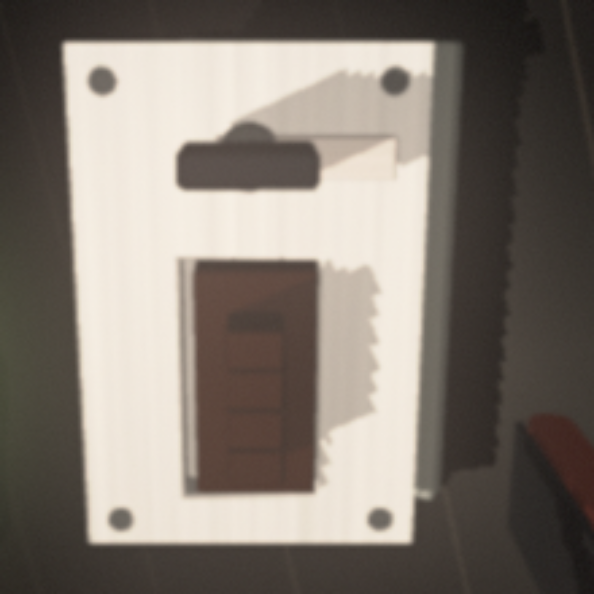

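The keeper is fully open, with its arm pointing downslope at (395,158). The bar is undisturbed, its ridge at (-1.8, 20.2) mm in the mould frame. Gripping the fin showed about a +1 mm camera bias in x and y, which I'll include in the bar grasp.

```bash
python3 - <<'E'
from h import *
X,Y=-.0006,.0212
move_to(mp(X,Y,.08),quat(tool(0)));
move_l(mp(X,Y,.03),speed=.1);rep("near")
move_l(mp(X,Y,.0142),speed=.03);rep("down")
close();rep("closed")
s=state()
if .014<s["finger_gap"]<.018 and np.linalg.norm(s["ft_force"])<10:
    p=np.array(s["ee_pos"])
    for d in(.004,.010,.020):
        move_l([float(x) for x in p+d*mz],speed=.02);rep(d)
    move_l([float(x) for x in p+.08*mz],speed=.1);rep("up")
E
```

```text
near t 12.02 gap 0.0875 mould xyh mm [-0.5 20.9 30.4] F [ 0.4 -0.3  0.1] M [-0.16  0.09  0.03] j6 1.201
down t 12.69 gap 0.0878 mould xyh mm [-0.5 21.2 14.1] F [ 0.   0.3 -0.7] M [-0.16  0.06 -0.01] j6 1.201
closed t 13.79 gap 0.016 mould xyh mm [-0.7 21.2 14.2] F [-0.3 -0.5  0.5] M [-0.23  0.12 -0.05] j6 1.201
0.004 t 14.14 gap 0.0156 mould xyh mm [-0.7 21.1 18.3] F [-0.9 -0.8 -1.2] M [-0.3   0.1   0.03] j6 1.201
0.01 t 14.59 gap 0.0159 mould xyh mm [-0.7 21.1 24.4] F [-0.1 -0.6 -0.6] M [-0.3   0.11  0.07] j6 1.201
0.02 t 15.24 gap 0.0158 mould xyh mm [-0.7 21.2 34.2] F [-0.2  0.8 -1. ] M [-0.29  0.11 -0.03] j6 1.201
up t 15.99 gap 0.0161 mould xyh mm [-0.9 21.4 93.8] F [ 0.6  0.  -1.4] M [-0.32  0.1  -0.04] j6 1.201
```

```bash
cat >> h.py <<'E'
def down(a): x=np.array([np.cos(a),np.sin(a),0]);z=np.array([0,0,-1.]);return np.column_stack([x,np.cross(z,x),z])
E
python3 - <<'E'
from h import *
import pickle
S=np.array([.5195,.1165,.0]);best=None
for a in np.radians(range(-60,90,15)):
    q=inverse_kinematics([float(x) for x in S+[0,0,.15]],quat(down(a)))
    if q is not None: print(round(np.degrees(a)),np.round(q,2))
a=np.arctan2(S[1],S[0])
move_l([float(x) for x in np.array(state()["ee_pos"])+[0,0,.04]],speed=.15)
move_to([float(x) for x in S+[0,0,.19]-.08*down(a)[:,0]],quat(down(a)));rep("a=%.3f"%a)
w=get_image("wrist");pickle.dump(w,open("w5.pkl","wb"));cv2.imwrite("pics/w5.png",w["frame"])
f=w["frame"];m=(f.min(-1)>140).astype(np.uint8)
P=cloud(w)
ok=(np.hypot(P[...,0]-S[0],P[...,1]-S[1])<.1)&(P[...,2]<.04);m[~ok]=0
cs=max(cv2.findContours(m,0,1)[0],key=cv2.contourArea).reshape(-1,2)
hull=cv2.convexHull(cs);e=cv2.fitEllipse(hull);print("ellipse",e,proj(w,[*S[:2],.026]))
pts=np.array([onplane(w,*c,.026)[:2] for c in hull.reshape(-1,2)]);print("circle",cv2.minEnclosingCircle(pts.astype(np.float32)),"centre",onplane(w,*e[0],.026))
mm=ok&(m>0);q=P[mm];r=q[(q[:,2]>.022)];print("rim pts",len(r),cv2.minEnclosingCircle(r[:,:2].astype(np.float32)),"zmax",np.percentile(q[:,2],99).round(4))
i=np.hypot(q[:,0]-S[0],q[:,1]-S[1])<.035;print("floor z",np.median(q[i,2]).round(4),i.sum())
E
```

```text
-45 [ 0.16 -0.09  1.56 -0.    1.68  2.51]
-30 [ 0.16 -0.09  1.56 -0.    1.68  2.25]
-15 [ 0.16 -0.09  1.56 -0.    1.68  1.99]
0 [ 0.16 -0.09  1.56 -0.    1.68  1.73]
15 [ 0.16 -0.09  1.56 -0.    1.68  1.47]
30 [ 0.16 -0.09  1.56 -0.    1.68  1.2 ]
45 [ 0.16 -0.09  1.56 -0.    1.68  0.94]
60 [ 0.16 -0.09  1.56 -0.    1.68  0.68]
75 [ 0.16 -0.09  1.56 -0.    1.68  0.42]
a=0.221 t 17.52 gap 0.0153 mould xyh mm [238.1 148.5  -2. ] F [ 0.4 -0.6 -1.3] M [ 0.02 -0.05 -0.02] j6 1.495
ellipse ((274.3282470703125, 87.66932678222656), (191.7840118408203, 200.58792114257812), 2.6459298133850098) [273.83559482  92.56506463]
circle ((0.5179700255393982, 0.11571047455072403), 0.07788214087486267) centre [0.52327144 0.11692487 0.026     ]
rim pts 8490 ((0.5178792476654053, 0.1153927892446518), 0.07785623520612717) zmax 0.0266
floor z 0.0129 5657
```

View pics/w5.png

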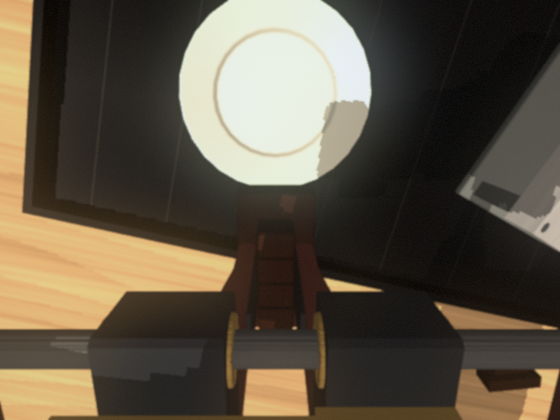

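The saucer centre is at image (274,92), which gives (0.518, 0.1155) with the floor at z = 0.013. The bar hangs square between the fingers at (275,270). Now to place it.

```bash
python3 - <<'E'
from h import *
x,y=.5178,.1156
move_l([x,y,.15],speed=.15);move_l([x,y,.055],speed=.1)
move_l([x,y,.0455],speed=.03);hold(.2);f0=np.mean([state()["ft_force"][2] for _ in range(3)]);print(f0)
z=.0455
while z>.0385:
    z-=.0007;move_l([x,y,z],speed=.01);hold(.1);f=state()["ft_force"][2]
    if f-f0>2.0:break
print("contact z",z,f);rep()
E
```

```text
-0.5012935561878822
contact z 0.040600000000000004 4.981242602884449
 t 22.52 gap 0.0159 mould xyh mm [ 197.3   80.  -149.1] F [-2.7 -1.1  5. ] M [-0.07  0.47 -0.04] j6 1.506
```

```bash
python3 - <<'E'
from h import *
import pickle
gripper_open();rep("open")
p=state()["ee_pos"];move_l([float(p[0]),float(p[1]),.17],speed=.1)
a=.221;move_to([float(p[0]-.07*np.cos(a)),float(p[1]-.07*np.sin(a)),.19],quat(down(a)));rep()
w=get_image("wrist");T=get_image("top");t0=pickle.load(open("top0.pkl","rb"))
P=cloud(w);f=w["frame"].astype(int)
ok=(np.hypot(P[...,0]-.518,P[...,1]-.1155)<.09)
q=P[ok&(P[...,2]>.044)&(P[...,2]<.06)];print("ridge",len(q),"z",np.percentile(q[:,2],[3,50,97]).round(4),cv2.minAreaRect((q[:,:2]*1e3).astype(np.float32)))
A=np.c_[q[:,:2],np.ones(len(q))];print("ridge tilt",np.linalg.lstsq(A,q[:,2],rcond=None)[0][:2].round(3))
m=(ok&(f.min(-1)>140)&(P[...,2]>.022)&(P[...,2]<.03));print("saucer",cv2.minEnclosingCircle(P[m][:,:2].astype(np.float32)))
a_=cv2.resize(w["frame"][0:250,130:430],None,fx=1.3,fy=1.3);b_=cv2.resize(T["frame"][100:300,110:400],None,fx=1.4,fy=1.4)
h=min(a_.shape[0],b_.shape[0]);cv2.imwrite("pics/fin.png",np.hstack([a_[:h],b_[:h]]))
d=cv2.absdiff(T["frame"],t0["frame"]).max(-1)>60
nl,_,st,ce=cv2.connectedComponentsWithStats(d.astype(np.uint8));print("changed",[(s[:5].tolist()) for s in st[1:] if s[4]>15])
E
```

```text
open t 23.71 gap 0.0879 mould xyh mm [ 196.9   80.2 -149.8] F [-0.3  0.   0. ] M [0.03 0.01 0.05] j6 1.506
 t 25.54 gap 0.0874 mould xyh mm [242.2 141.5  -3. ] F [0.1 0.2 0.5] M [0.01 0.05 0.02] j6 1.495
ridge 1328 z [0.0493 0.0508 0.0523] ((517.7178955078125, 114.8196029663086), (45.74269485473633, 15.994051933288574), 13.14015007019043)
ridge tilt [-0.001  0.012]
saucer ((0.517867922782898, 0.11553483456373215), 0.07768586277961731)
changed [[97, 189, 194, 231, 17807], [271, 191, 40, 50, 752], [308, 201, 7, 5, 26], [313, 207, 5, 5, 21], [305, 211, 7, 4, 21], [308, 214, 9, 10, 59], [301, 216, 4, 7, 23], [287, 219, 20, 31, 406], [306, 231, 9, 29, 101], [275, 291, 51, 38, 1045], [327, 291, 233, 116, 11548], [293, 354, 73, 66, 2006], [188, 369, 15, 10, 61], [477, 377, 83, 43, 2209], [238, 402, 20, 16, 146], [193, 406, 56, 14, 462], [529, 416, 10, 4, 25]]
```

View pics/fin.png

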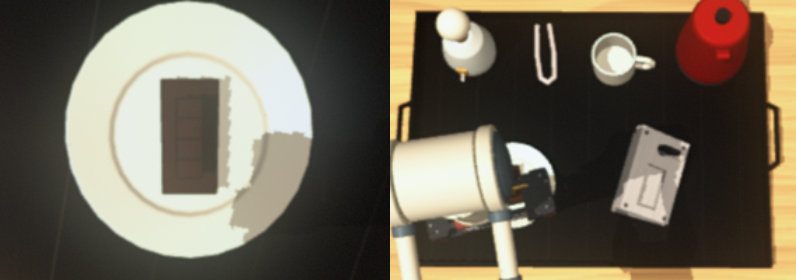

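The bar lies flat at (190,136) in the middle of the saucer, within 1 mm of its centre. The keeper is open at (668,150) and the cup, kettle, lamp and tongs are unmoved. The arm is clear of everything, so I'm handing in.

```bash
python3 -c "
from h import *
job_done()"
```

```text
the job is handed in; nothing more can be done
```

The chocolate bar is lying flat, ridge up, in the middle of the saucer, and the keeper is open at its stop. I handed the job in at about 25.5 s on the robot's clock.

- **Keeper:** I gripped the fin and turned it until the moment about its axis jumped to about −0.5 N m. A close look afterwards showed the arm pointing down the slope, square to the mould within about 0.5°.
- **Lift:** I gripped the bar by its ridge and lifted it straight along the mould's normal. The measured force changed by less than about 2 N.
- **Placing:** I lowered the bar in small steps until it touched, with about 5.5 N at contact, and then released it.
- **Final checks:** The ridge centre is within about 1 mm of the saucer's centre. The ridge top is at z = 51 mm and its tilt is about 0.7° or less. The saucer did not shift, and the last top picture shows no change at the cup, kettle, lamp or tongs.
- **Disagreement:** Gripping the fin showed the camera was off by about 1 mm in the plane of the mould's face, within the stated 2 mm. I allowed for this when gripping the bar. No check failed.

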